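# Hold a sample slide flush on the reader's tilted stage

## Task

Get the reader ready and present the sample: push its open filter drawer home until it clicks in at its catch, then pick up the slide carrier by its upright grip, tilt it to the slope of the reading stage and press it flush, centred and square, onto the sprung platen, so that by feel the platen gives a few millimetres without bottoming out. Finish while still gripping the carrier and holding it pressed there; press gently, and do not shift the stage's angle or disturb the other things on the bench.

Things in the scene. Friction and masses are not known exactly. Their poses are not given: they have to be found in the camera images.
- drawer_front (a point): centre, 58 mm above the bench, of the outer face of the filter drawer: a flat grey panel 124 mm wide, 48 mm high, no handle, on the right half (seen from the robot) of the white reader. The face looks along its own -x; the drawer goes home along its own +x, level. The reader's roof is 90 mm above the bench; at home this face stands 11 mm in front of the reader's body.
- drawer (a joint): how far the filter drawer stands open, m: 0 is home against its stop, 0.06 fully open; it starts 0.030 to 0.055 open. It slides with about 1.5 N of friction; a sprung catch resists with about 3 N more from 15 to 7 mm open, then pulls it in over the last 4 mm and keeps it home.
- platen_face (a point): centre of the top face of the platen on the reader's left half: flat bare steel, 84 mm along its x (up the slope) by 52 mm along its y, 5 mm thick, round dark window in the middle. Its z is the face's outward normal and leans to the robot's side. The face stands 17 mm above the stage plate. A wall up to 90 mm above the bench runs along the slope 78 mm to the right of its centre line.
- platen (a joint): how far the platen is pushed in along its face normal, m: 0 free, 0.010 bottomed. Spring: gives at about 2.3 N, then 0.8 N per mm. It moves straight in and does not tip.
- stage (a joint): slope of the stage and platen, rad: 0 level, growing as the far edge rises; it starts at 0.25 to 0.55 and a stiff friction hinge keeps it there.
- stage_edge (a point): middle of the upper far edge of the aluminium stage plate that carries the platen; it shows whether the stage's angle has been shifted.
- slide_center (a point): centre of the slide carrier, 25.5 mm above its underside. Aluminium plate 76 (x) x 44 (y) x 6 mm with two small windows; in its middle an upright grey grip 32 (x) x 14 (y) mm, up to 51 mm above the underside: take it across the 14 mm. Its z points up out of the plate. Its long side must run up the slope (x along the platen's x, either end uphill). 70 to 170 g.
- slide: the slide carrier again, origin at the centre of its underside, which is the face to be laid flush
- vial_rack: white vial rack, 70 x 110 x 60 mm, with six short glass vials; origin under its centre. Bystander
- beaker: glass beaker, 70 mm across, 90 mm tall. Bystander; origin under its centre
- cap: loose ring-shaped bottle cap, 42 mm across, 14 mm high, lying near the front of the bench. Bystander; origin under its centre
- vial: single small vial, 24 mm across, 45 mm tall, near the front of the bench. Bystander; origin under its centre

How it is judged:
On the way, in this order (a step that is already met when the one before it is completed fails the run):
1. the filter drawer is pushed home and stays in its catch (value of joint drawer below 0.002 m), for 0.2 s.
2. the carrier is lifted off the bench in the gripper (height (world z) of slide_center above 0.06 m and contact force between the fingers and slide above 2 N and contact force between slide and platen below 0.1 N), for 0.1 s.
3. the carrier is pressed flush on the platen (angle between the z axis of slide_center and the z axis of platen_face, either way round below 0.045 rad and angle between the x axis of slide_center and the x axis of platen_face, either way round below 0.14 rad and x of slide_center in the frame of platen_face between -0.01 and 0.01 m and y of slide_center in the frame of platen_face between -0.01 and 0.01 m and z of slide_center in the frame of platen_face between 0.022 and 0.0285 m and value of joint platen between 0.0015 and 0.009 m and contact force between slide and platen above 2.5 N and contact force between the fingers and slide above 2 N), for 0.2 s.
At the end, for the whole second after the job is handed in: Drawer within 2 mm of home; carrier gripped (over 2 N) and at rest, underside on the platen and parallel within 0.045 rad, long side up the slope within 0.14 rad, centred within 10 mm each way, pressing with over 2.5 N, platen pushed in 1.5 to 9 mm (all of step 3 and value of joint drawer below 0.002 m and linear speed of slide below 0.02 m/s); the arm keeps its last pose, push and grip.
It fails at once if the carrier is pressed on the platen with more than 25 N (contact force between slide and platen above 25 N).
It fails at once if the stage's angle is shifted (its far edge moves over 6 mm) (distance of stage_edge from where it was at the start of the episode above 0.006 m).
It fails at once if a bystander (rack, beaker, cap or vial) is moved over 25 mm (distance of any of vial_rack, beaker, cap, vial from where it was at the start of the episode above 0.025 m).
It also fails if it takes over 64 s, if anything falls off the work surface, if the arm or the gripper's body presses on something with over 40 N, if the wrist force passes 120 N, or if a joint passes its speed limit or range.

## Robot

A 7-joint arm with a two-finger parallel gripper is mounted at the origin on the work surface. World frame = base frame: x ahead of the robot, y to its left, z up, the work surface at z = 0. Lengths are in m, angles in rad, forces in N, time in s.
With the tool pointing down it reaches from about 0.4 to 0.875 m from the base axis. Payload 19.3 kg.
Tool frame: the origin (TCP) lies at the very end of the fingers, on their centre line; the grasp point (between the pads) lies 19 mm behind it; z points along the fingers, x is the direction in which the jaws open and shut, and the axes are right-handed (so a half turn about z gives the same grasp; the last joint's range is limited). The gripper opens to 85 mm and grips with 20 to 120 N. Pads are 22 mm wide; open, the fingers measure 114 mm over their backs; the gripper's body (76 mm by 85 mm) begins 54 mm behind the grasp point. The pads swing forward as they close: fully open they stand 13 mm farther back than shut.
Start: joints at [-1.24, 0.521, -0.036, 1.599, 0.021, 1.021, -0.113], TCP at [0.244, 0.575, 0.231] pointing down, gripper open.
Joint ranges: [-2.91, 2.91], [-0.3, 2.13], [-1.5, 1.42], [0.17, 2.43], [-1.26, 4.41], [0.16, 1.93], [-2.52, 2.52]. Speed limits (rad/s): [1.89, 1.89, 2.39, 2.39, 3.01, 3.01, 3.01].

## Interface

Orientations are given as a rotation vector (axis times angle).
In Python, from bench import readout, cams, robot gives the robot as it stands. The module is installed in compiled form; this text tells all that it offers.
- The arm moves only by the tool carry_out, never from a script. Its argument "rows" is a list of rows, each a list of 7 numbers: the finger opening in m, from 0 to 0.0854, then the shift along the world's x, y, z in m, then the turn, a rotation vector about the world's x, y, z in degrees. A call has 1 to 20 rows; each row shifts and turns the commanded pose from where the row before left it; what a row does not reach is not made up. A row lasts 1/8 s, in which the tool goes at most 62.5 mm and 10.7 degrees, less where a joint would pass 70% of its speed; a pose out of reach is approached as far as the arm can. A call with a gripper value outside its range is refused whole. The fingers move at their own pace and stop on an object; "force" is the grip in N (left out, the last holds). Time passes only in rows, so rows that do not move let the fingers close. It gives the time, the measured TCP pose, the force and the opening at its end, in the units of the state.
- readout.state(): the state, without advancing time (a new reading comes with each control period).
- cams.get_image(name): name is "side" or "top"; returns (picture, depth): 420x560x3 uint8, blue, green, red; 420x560 float32, m along the optical axis (not along the pixel's ray), 0 where there is no reading.
- cams.calibration(name): a dict with "K" (3x3 intrinsics, pixels), "rvec" (rotation vector, rad) and "tvec" (3), from world to camera coordinates, as OpenCV has them. Camera axes: x right, y down, z forward; pixel columns grow to the right and rows downward; lengths in m; the calibration is good to about 2 mm. A picture is of the moment at which its call begins. calibration takes no time and is no camera call.
- robot.sign_off(): hands the job in, once; it reports no verdict.
The state is a dict: "time_s": time; "qpos": joint angles; "dq": joint speeds; "tau": joint torques, N m; "tcp_pos": TCP position; "eef_rot": TCP orientation; "wrist_force": force on the tool from outside, world axes, zero at the start; "torque": the same for the moment, N m; "grip_width": opening from 0.0 (shut) to 1.0 (fully open).
Only numpy, scipy, OpenCV 4.12 (cv2) and the standard library are available. Lean on these libraries where they do the work, as an engineer would, in place of code of your own. Each camera call takes 0.05 s, during which the arm holds its last target. There are 200 camera calls.

## Working session

There is one attempt and no reset: what is moved stays moved. The work goes in short steps, Python scripts to look and compute and a tool call to move; the robot and the scene stay as the last step left them, time stands still between calls to the robot, and variables do not carry over. Pictures are saved under pics/ and viewed, about 8 in all and at most 12, crops included, and the job is handed in when it is done.

Besides the shell and the picture viewer there is one more tool, called after "Emit:" by a JSON object that holds its "method" and its "body", one argument or row to a line. carry_out: Moves the arm, as the interface text tells. Its arguments: {"type":"object","properties":{"rows":{"type":"array"},"force":{"type":"number"}},"required":["rows"]}

```bash
mkdir -p pics
cat > h.py <<'E'
import numpy as np, cv2
from bench import readout, cams, robot
def cal(n):
    c=cams.calibration(n); R,_=cv2.Rodrigues(np.array(c["rvec"],float)); return np.array(c["K"]),R,np.array(c["tvec"],float).ravel()
def cloud(n,depth):
    K,R,t=cal(n); v,u=np.mgrid[0:420,0:560]
    p=np.stack([(u-K[0,2])/K[0,0]*depth,(v-K[1,2])/K[1,1]*depth,depth],-1)
    return (p-t)@R
def proj(n,P):
    K,R,t=cal(n); q=(R@np.atleast_2d(P).T).T+t; q=q@K.T; return q[:,:2]/q[:,2:]
def grab(tag):
    for n in("side","top"):
        im,d=cams.get_image(n); cv2.imwrite(f"pics/{n}_{tag}.png",im); np.save(f"pics/{n}_{tag}.npy",d)
E
python3 - <<'E'
from h import *
grab("0")
a=cv2.imread("pics/side_0.png");b=cv2.imread("pics/top_0.png")
for n in("side","top"):
    K,R,t=cal(n);print(n,K[0,0],-R.T@t,R[2])
s=readout.state();print(s)
E
```

```text
side 520.8248602851805 [ 0.41041875 -0.94353364  0.91845897] [ 0.08487633  0.71383073 -0.69515588]
top 448.50497983071705 [ 0.34327405 -0.0710724   1.26084059] [ 0.14512857  0.00441155 -0.98940297]
{'time_s': 0.1, 'qpos': array([-1.2402051 ,  0.52189636, -0.03631324,  1.59993454,  0.02119228,
        1.02110182, -0.11278305]), 'dq': array([ 1.26442207e-04, -1.60702055e-03, -2.25125153e-05, -8.58991147e-04,
       -4.72582440e-04, -2.67968850e-04, -1.61588240e-04]), 'tau': array([ 6.17837723e-03, -9.28494143e+01,  1.98513798e+00, -3.70534301e+01,
        1.82374183e-02,  5.25223455e-03, -3.86903992e-05]), 'tcp_pos': array([0.24376456, 0.5751874 , 0.23082552]), 'eef_rot': array([ 2.61870308e+00,  1.73445667e+00, -1.18975720e-03]), 'wrist_force': array([ 0.33449615, -0.09357543,  0.09092891]), 'torque': array([-0.06735765, -0.05476855, -0.00351714]), 'grip_width': 1.0050052449273452}
```

View pics/side_0.png

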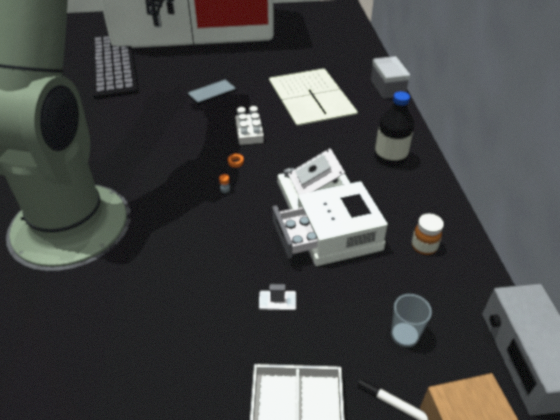

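View pics/top_0.png

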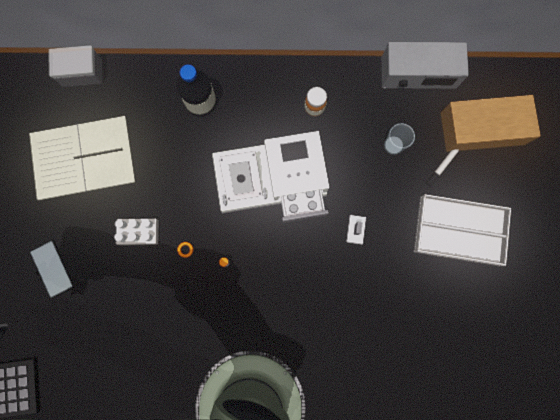

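The side view shows the reader at about (330,215) with its drawer open toward the robot, and the carrier at (278,298). In the top view the platen is at (240,178), the drawer front edge at (305,215), and the carrier at (357,229). The cap (185,249) and vial (224,262) are in front.

Run:
```python
from h import *
T=np.load("pics/top_0.npy");S=np.load("pics/side_0.npy")
ct=cloud("top",T);cs=cloud("side",S)
bt=cv2.imread("pics/top_0.png");bs=cv2.imread("pics/side_0.png")
# bench height check
for nm,c,(u,v) in(("top",ct,(340,260)),("side",cs,(200,300))): print(nm,"bench",c[v-3:v+4,u-3:u+4].reshape(-1,3).mean(0).round(4), (T if nm=="top" else S)[v,u])
# platen normal fit, by heights
for (u,v) in((225,172),(240,165),(255,172),(240,192),(230,185),(252,186),(305,217),(320,212),(285,219),(295,160),(357,222),(357,229),(357,238)):
    print(u,v,ct[v,u].round(4),bt[v,u])
A=cv2.resize(bt[120:260,200:380],None,fx=4.4,fy=4.2,interpolation=cv2.INTER_CUBIC)
B=cv2.resize(bs[140:320,250:400],None,fx=5,fy=3.3,interpolation=cv2.INTER_CUBIC)
A=cv2.resize(bt[125:250,205:375],None,fx=4.7,fy=4.7,interpolation=cv2.INTER_CUBIC);cv2.imwrite("pics/A.png",A)
B=cv2.resize(bs[140:315,250:400],None,fx=3.4,fy=3.4,interpolation=cv2.INTER_CUBIC);cv2.imwrite("pics/B.png",B)
print(A.shape,B.shape)
```

```text
top bench [ 0.3911 -0.245   0.0014] 1.2489532
side bench [ 0.3178 -0.2797  0.0182] 1.1156954
225 172 [0.6204 0.0736 0.0808] [216 215 218]
240 165 [0.633  0.0311 0.1094] [182 183 184]
255 172 [ 0.6223 -0.007   0.0766] [217 214 218]
240 192 [0.568  0.0328 0.0705] [182 181 184]
230 185 [0.588  0.0609 0.0652] [215 213 215]
252 186 [5.836e-01 4.000e-04 7.640e-02] [150 149 155]
305 217 [ 0.5007 -0.1422  0.0798] [107 103 108]
320 212 [ 0.5137 -0.1816  0.0854] [145 140 142]
285 219 [ 0.4946 -0.0892  0.0803] [167 165 168]
295 160 [ 0.6536 -0.1145  0.0886] [207 207 208]
357 222 [ 0.4923 -0.285   0.052 ] [116 115 120]
357 229 [ 0.4733 -0.2848  0.0513] [150 148 153]
357 238 [ 0.4528 -0.2924  0.0065] [213 212 213]
(588, 799, 3) (595, 510, 3)
```

View pics/A.png

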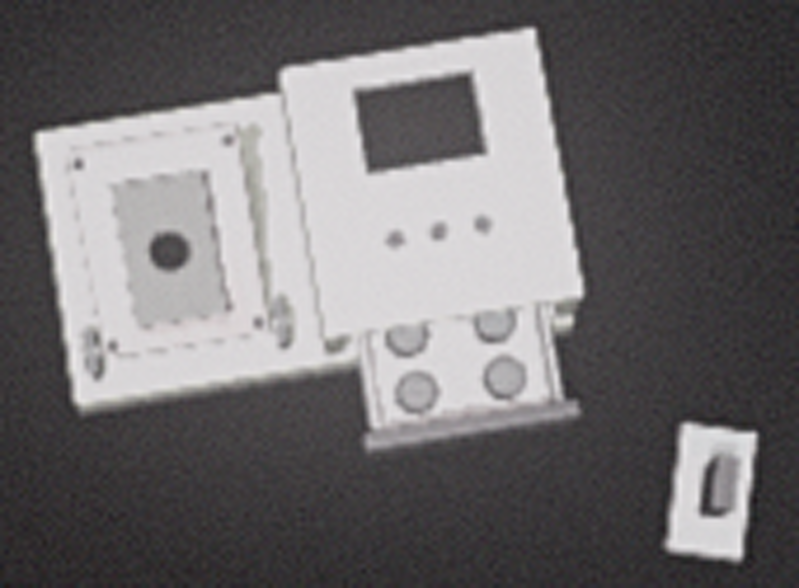

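View pics/B.png

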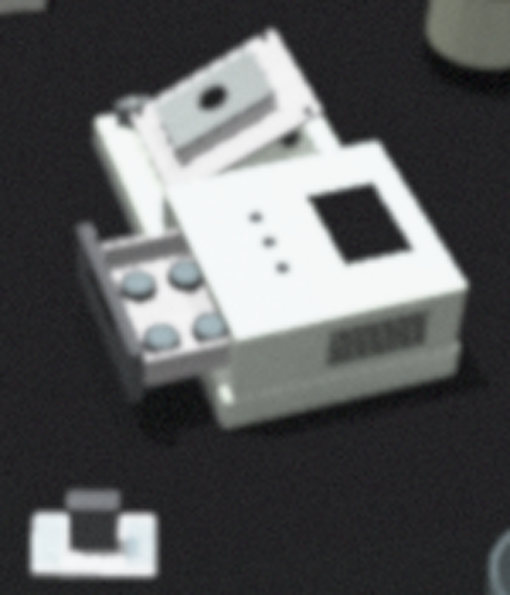

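Crop A shows the platen window at crop (170,252), so (241,179) in the top view. The drawer panel runs from crop (365,443) to (579,410), and the carrier corners are at crop (682,424), (757,432), (742,560) and (667,550). In crop B the window is at (212,97) and the stage slopes up and away from the robot.

Run:
```python
from h import *
T=np.load("pics/top_0.npy");S=np.load("pics/side_0.npy")
ct=cloud("top",T);cs=cloud("side",S)
bt=cv2.imread("pics/top_0.png");bs=cv2.imread("pics/side_0.png")
def poly(pts,off,sc,shrink):
    p=np.array(pts)/sc+off; c=p.mean(0); p=c+(p-c)*shrink
    m=np.zeros((420,560),np.uint8); cv2.fillPoly(m,[np.round(p*16).astype(np.int32)],1,shift=4); return m>0
def fit(P):
    P=P[np.isfinite(P).all(1)]
    for _ in range(4):
        c=np.median(P,0); n=np.linalg.svd(P-P.mean(0),full_matrices=False)[2][2]; r=(P-P.mean(0))@n; P=P[abs(r)<2.5*r.std()+1e-4]
    n*=np.sign(n[2]); return P.mean(0),n,r.std()
def ray(cam,uv,c,n):
    K,R,t=cal(cam); d=R.T@np.linalg.solve(K,[uv[0],uv[1],1]); o=-R.T@t; return o+d*((c-o)@n)/(d@n)
A0=np.array([205,125]);B0=np.array([250,140])
Ap=[(112,182),(212,172),(232,305),(140,325)]
Bp=[(157,118),(250,55),(277,95),(180,155)]
for cam,C,pts,off,sc,w,img in(("top",ct,Ap,A0,4.7,(170,252),bt),("side",cs,Bp,B0,3.4,(212,97),bs)):
    m=poly(pts,off,sc,.8); c,n,s=fit(C[m])
    # window centroid
    g=cv2.cvtColor(img,cv2.COLOR_BGR2GRAY); mm=(poly(pts,off,sc,.6)&(g<120)); v,u=np.nonzero(mm)
    wgt=150-g[v,u].astype(float); uv=np.array([(u*wgt).sum(),(v*wgt).sum()])/wgt.sum()
    print(cam,"plane",c.round(4),n.round(4),"res",s,"slope",np.arccos(n[2]),"azim",np.arctan2(-n[1],-n[0]))
    print("  win",uv,ray(cam,uv,c,n).round(4))
    for p in pts: print("   corner",ray(cam,np.array(p)/sc+off,c,n).round(4))
# stage plate
def edges(img,off):pass
# roof
R=poly([(290,75),(535,35),(575,290),(330,330)],A0,4.7,.85);c,n,s=fit(ct[R]);print("roof",c,n,s)
for p in [(280,72),(535,28),(583,292),(325,340)]: print("  roof corner",ray("top",np.array(p)/4.7+A0,np.array([0,0,.09]),np.array([0,0,1.])).round(4))
for p in [(365,447),(579,412)]: print("  drawer face top",ray("top",np.array(p)/4.7+A0,np.array([0,0,.082]),np.array([0,0,1.])).round(4))
for p in [(80,228),(133,393),]: print("  drawer side",ray("side",np.array(p)/3.4+B0,np.array([0,0,.082 if p[0]==80 else .034]),np.array([0,0,1.])).round(4))
for p in [(682,424),(757,432),(742,560),(667,550)]: print("  carrier",ray("top",np.array(p)/4.7+A0,np.array([0,0,.006]),np.array([0,0,1.])).round(4))
for p in [(32,515),(157,515),(157,576),(30,576)]: print("  carrier side",ray("side",np.array(p)/3.4+B0,np.array([0,0,.006]),np.array([0,0,1.])).round(4))
for p in [(66,490),(120,490),(120,510),(66,510)]: print("  grip side",ray("side",np.array(p)/3.4+B0,np.array([0,0,.051]),np.array([0,0,1.])).round(4))
for p in [(720,453),(740,453),(733,515),(710,515)]: print("  grip top",ray("top",np.array(p)/4.7+A0,np.array([0,0,.051]),np.array([0,0,1.])).round(4))
g=ct[(ct[...,2]>.042)&(ct[...,2]<.06)&(abs(ct[...,0]-.475)<.04)&(abs(ct[...,1]+.285)<.03)];print("grip cloud",len(g),g.mean(0),g.min(0),g.max(0))
```

```text
top plane [0.6039 0.027  0.0926] [-0.1936  0.9804  0.0368] res 0.013952761259675282 slope 1.5340011946290932 azim -1.375875130538656
  win [240.4652698  178.04420207] [ 0.4491 -0.0294  0.7821]
   corner [ 0.3697 -0.0592  1.1569]
   corner [ 0.312  -0.079   1.3811]
   corner [ 0.3177 -0.0783  1.3926]
   corner [ 0.3635 -0.0602  1.1507]
side plane [0.6052 0.0166 0.0939] [-0.484   0.6201  0.6175] res 0.008330547084599106 slope 0.905260533341793 azim -0.9080275894990183
  win [312.26755218 168.65047438] [ 2.3593  8.897  -7.4487]
   corner [ 0.2703 -1.8352  1.6909]
   corner [ 0.2196 -1.7923  1.6081]
   corner [ 0.4861 -0.6379  0.6578]
   corner [ 0.4692 -0.6088  0.6153]
roof [ 0.64192714 -0.12003063  0.09512678] [ 0.21145794 -0.96915041  0.12662158] 0.035488677508328736
  roof corner [ 0.707  -0.0319  0.09  ]
  roof corner [ 0.7348 -0.1785  0.09  ]
  roof corner [ 0.5801 -0.2053  0.09  ]
  roof corner [ 0.5509 -0.0598  0.09  ]
  drawer face top [ 0.4914 -0.083   0.082 ]
  drawer face top [ 0.5127 -0.2036  0.082 ]
  drawer side [ 0.4944 -0.0853  0.082 ]
  drawer side [ 0.517  -0.1943  0.034 ]
  carrier [ 0.517 -0.274  0.006]
  carrier [ 0.5127 -0.3189  0.006 ]
  carrier [ 0.4358 -0.3086  0.006 ]
  carrier [ 0.4412 -0.2641  0.006 ]
  carrier side [ 0.4438 -0.2635  0.006 ]
  carrier side [ 0.5224 -0.2728  0.006 ]
  carrier side [ 0.5161 -0.3186  0.006 ]
  carrier side [ 0.4385 -0.3094  0.006 ]
  grip side [ 0.4644 -0.2808  0.051 ]
  grip side [ 0.4971 -0.2847  0.051 ]
  grip side [ 0.4952 -0.2996  0.051 ]
  grip side [ 0.4628 -0.2957  0.051 ]
  grip top [ 0.4942 -0.2884  0.051 ]
  grip top [ 0.4943 -0.3     0.051 ]
  grip top [ 0.4583 -0.2954  0.051 ]
  grip top [ 0.4582 -0.2821  0.051 ]
grip cloud 66 [ 0.47762464 -0.28943747  0.05115017] [ 0.46210194 -0.29854399  0.0420945 ] [ 0.49287809 -0.28214972  0.05578132]
```

Zero-depth pixels spoiled the plane fits, so I'm dropping them and refitting. I'll also get the stage plane and the inlier residuals.

```bash
cat >> h.py <<'E'
def poly(pts,off,sc,shrink):
    p=np.array(pts)/sc+off; c=p.mean(0); p=c+(p-c)*shrink
    m=np.zeros((420,560),np.uint8); cv2.fillPoly(m,[np.round(p*16).astype(np.int32)],1,shift=4); return m>0
def fit(P):
    P=P[(P[:,2]<.3)&(P[:,2]>-.02)]; P=P[abs(P[:,2]-np.median(P[:,2]))<.03]
    for _ in range(6):
        n=np.linalg.svd(P-P.mean(0),full_matrices=False)[2][2]; r=(P-P.mean(0))@n; P=P[abs(r)<2*r.std()+1e-4]
    n=n*np.sign(n[2]); return P.mean(0),n,(r.std(),len(P))
def ray(cam,uv,c,n):
    K,R,t=cal(cam); d=R.T@np.linalg.solve(K,[uv[0],uv[1],1]); o=-R.T@t; return o+d*((c-o)@n)/(d@n)
A0=np.array([205,125]);B0=np.array([250,140])
E
python3 - <<'E'
from h import *
D={c:np.load(f"pics/{c}_0.npy") for c in("top","side")}
I={c:cv2.imread(f"pics/{c}_0.png") for c in D}
for k in range(9):   # average more depth frames
    for c in D: D[c]=np.dstack([D[c],cams.get_image(c)[1]])
Ap=[(112,182),(212,172),(232,305),(140,325)]
Bp=[(157,118),(250,55),(277,95),(180,155)]
for cam,pts,off,sc in(("top",Ap,A0,4.7),("side",Bp,B0,3.4)):
    d=D[cam]; d=np.ma.median(np.ma.masked_equal(d,0),axis=2).filled(0); np.save(f"pics/{cam}_avg.npy",d); C=cloud(cam,d)
    m=poly(pts,off,sc,.8); c,n,s=fit(C[m])
    g=cv2.cvtColor(I[cam],cv2.COLOR_BGR2GRAY); mm=poly(pts,off,sc,.6)&(g<120); v,u=np.nonzero(mm)
    w=150-g[v,u].astype(float); uv=np.array([(u*w).sum(),(v*w).sum()])/w.sum()
    print(cam,c.round(4),n.round(4),s,"slope",np.arccos(n[2]),"az",np.arctan2(-n[1],-n[0]),"nodata",(d[m]==0).mean())
    print("  win",uv,ray(cam,uv,c,n).round(4))
    for p in pts: print("   corner",ray(cam,np.array(p)/sc+off,c,n).round(4))
# two-view window
def o_d(cam,uv):
    K,R,t=cal(cam); d=R.T@np.linalg.solve(K,[*uv,1]); return -R.T@t,d/np.linalg.norm(d)
C=cloud("top",np.load("pics/top_avg.npy"));
for nm,pp in(("roof",[(290,75),(535,35),(575,290),(330,330)]),("stageL",[(80,165),(105,160),(125,345),(100,345)]),("benchR",[(600,300),(660,300),(660,400),(600,400)])):
    print(nm,*fit(C[poly(pp,A0,4.7,.85)]))
E
```

```text
top [0.604  0.0279 0.0906] [-0.4412 -0.0828  0.8936] (np.float64(0.0007016868098599805), 410) slope 0.46559162639718965 az 0.18554425979467554 nodata 0.0
  win [240.4652698  178.04420207] [0.6022 0.0308 0.09  ]
   corner [0.6361 0.0606 0.1095]
   corner [0.6429 0.0048 0.1077]
   corner [ 0.5738 -0.006   0.0726]
   corner [0.5617 0.0466 0.0715]
side [0.6064 0.024  0.0894] [-0.441  -0.0803  0.8939] (np.float64(0.0006362760899692907), 290) slope 0.4647604084382034 az 0.18007283655071676 nodata 0.0
  win [312.26755218 168.65047438] [0.6037 0.0323 0.0887]
   corner [0.5644 0.0362 0.0697]
   corner [0.6352 0.0559 0.1064]
   corner [0.646  0.0075 0.1074]
   corner [ 0.5749 -0.0076  0.071 ]
roof [ 0.64137521 -0.12048393  0.0907749 ] [-0.00694111 -0.00148051  0.99997481] (np.float64(0.0008891853859118245), 2014)
stageL [0.59999072 0.06886434 0.07292298] [-0.45208255 -0.05140119  0.89049384] (np.float64(0.0007358102883604471), 177)
benchR [ 0.56288115 -0.2436864   0.00070768] [0.00811148 0.0300623  0.99951511] (np.float64(0.000681790181432463), 189)
```

Emit:
{"method": "carry_out", "body": {
  "rows": [
    [0,0.03,-0.04,0,0,0,0],
    [0,0.032,-0.04,0,0,0,5],
    [0,0.032,-0.042,0,0,0,5],
    [0,0.032,-0.042,0,0,0,5],
    [0,0.032,-0.042,0,0,0,6],
    [0,0.032,-0.042,0,0,0,6],
    [0,0,-0.045,0,0,0,6],
    [0,0,-0.045,0,0,0,0],
    [0,0,-0.045,0,0,0,0],
    [0,0,-0.045,0,0,0,0],
    [0,0,-0.045,0,0,0,0],
    [0,0,-0.045,0,0,0,0],
    [0,0,-0.045,0,0,0,0],
    [0,0,-0.045,0,0,0,0],
    [0,0,-0.045,0,0,0,0],
    [0,0,-0.045,0,0,0,0],
    [0,0,-0.02,0,0,0,0],
    [0,0,0,0,0,0,0],
    [0,0,0,0,0,0,0]
  ],
  "force": 40
}}

```text
time_s: 3.38
tcp_pos: [0.434, -0.1418, 0.2313]
eef_rot: [-2.018, -2.408, -0.0]
wrist_force: [-0.1, -0.3, 0.6]
grip_width: -0.003
```

Run:
```python
from h import *
for cam,pts,off,sc,c,n in(("top",[(112,182),(212,172),(232,305),(140,325)],A0,4.7,[.604,.0279,.0906],[-.4412,-.0828,.8936]),("side",[(157,118),(250,55),(277,95),(180,155)],B0,3.4,[.6064,.024,.0894],[-.441,-.0803,.8939])):
    im=cv2.imread(f"pics/{cam}_0.png"); g=cv2.GaussianBlur(cv2.cvtColor(im,cv2.COLOR_BGR2GRAY),(3,3),0)
    m=(poly(pts,off,sc,1.25)&(g<(198 if cam=="top" else 205))).astype(np.uint8)
    nn,l,st,_=cv2.connectedComponentsWithStats(m); k=1+np.argmax(st[1:,4]); 
    h=cv2.convexHull(cv2.findContours((l==k).astype(np.uint8),0,2)[0][0]); box=cv2.boxPoints(cv2.minAreaRect(h)); M=cv2.moments(h); uv=(M["m10"]/M["m00"],M["m01"]/M["m00"])
    print(cam,uv,st[k],ray(cam,uv,np.array(c),np.array(n)).round(4),[ray(cam,p,np.array(c),np.array(n)).round(4).tolist() for p in box])
    roi=g[int(uv[1])-12:int(uv[1])+13:2,int(uv[0])-16:int(uv[0])+17:2]; print(roi)
s=readout.state();print(s["tcp_pos"],s["eef_rot"],s["qpos"])
```

```text
top (241.25623752495008, 177.59855289421156) [229 161  26  35 669] [0.6033 0.0286 0.0903] [[0.6364, 0.0631, 0.1099], [0.6469, 0.0078, 0.1099], [0.569, -0.0063, 0.0701], [0.5583, 0.0503, 0.0701]]
[[214 210 186 182 177 179 183 181 182 182 181 181 179 214 216 215 180]
 [214 215 192 181 181 182 182 182 182 183 183 184 160 208 216 216 197]
 [214 213 186 181 181 182 183 183 182 183 183 181 158 205 216 216 197]
 [215 215 199 181 182 182 183 184 183 184 182 183 177 206 216 216 204]
 [214 215 207 182 181 183 181 176 172 180 183 183 171 189 216 216 213]
 [214 215 205 181 182 183 148 102  94 123 175 183 172 179 217 215 214]
 [214 215 214 192 183 178 102  76  79  81 146 185 182 182 216 216 215]
 [215 215 214 192 182 181 107  75  77  80 144 185 182 177 217 215 215]
 [214 214 215 201 183 185 153  97  88 117 174 185 182 170 210 215 216]
 [213 214 215 208 185 184 184 173 166 181 185 184 184 176 204 214 216]
 [211 214 214 203 182 183 184 184 185 185 184 183 184 174 198 215 215]
 [212 215 215 210 188 184 183 183 184 183 183 184 184 177 182 215 215]
 [209 215 214 215 193 183 183 183 183 184 182 183 183
[... 611 characters left out ...]
75 198 198 189 171 146 149]
 [209 204 203 203 203 183 121  91 115 162 193 194 180 152 134 135 153]
 [209 203 203 204 203 199 185 179 186 194 184 161 143 134 138 158 195]
 [211 202 203 203 202 203 203 201 191 173 146 133 137 147 168 208 235]
 [208 196 201 202 203 203 198 181 152 137 135 143 166 196 223 237 241]
 [222 196 199 204 201 187 164 142 132 140 154 184 221 235 240 240 234]
 [228 195 192 192 173 145 131 136 152 180 208 231 239 240 237 222 191]
 [234 216 180 150 136 135 144 165 203 230 238 240 238 228 202 170 154]]
[ 0.43396258 -0.14179679  0.23130963] [-2.01779596e+00 -2.40780290e+00 -3.70903689e-04] [ 0.09386262  0.25483614  0.11067577  2.02952106 -0.03711177  0.85903918
  1.97183012]
```

Emit:
{"method": "carry_out", "body": {
  "rows": [
    [0,0.006,-0.0125,-0.02,0,0,0],
    [0,0,0,-0.04,0,0,0],
    [0,0,0,-0.04,0,0,0],
    [0,0,0,-0.04,0,0,0],
    [0,0,0,-0.04,0,0,0],
    [0,0,0,0,0,0,0],
    [0,0.01,0.0018,0,0,0,0],
    [0,0.01,0.0018,0,0,0,0],
    [0,0.01,0.0018,0,0,0,0],
    [0,0.01,0.0018,0,0,0,0],
    [0,0.006,0.001,0,0,0,0],
    [0,0.006,0.001,0,0,0,0],
    [0,0,0,0,0,0,0]
  ]
}}

```text
time_s: 5.0
tcp_pos: [0.492, -0.1458, 0.0512]
eef_rot: [-2.018, -2.407, 0.0]
wrist_force: [-0.8, -0.2, 0.1]
grip_width: -0.002
```

Emit:
{"method": "carry_out", "body": {
  "rows": [
    [0,0.006,0.001,0,0,0,0],
    [0,0.006,0.001,0,0,0,0],
    [0,0.006,0.001,0,0,0,0],
    [0,0.006,0.001,0,0,0,0],
    [0,0,0,0,0,0,0]
  ]
}}

```text
time_s: 5.62
tcp_pos: [0.5166, -0.1417, 0.0513]
eef_rot: [2.018, 2.407, 0.001]
wrist_force: [0.5, -0.2, 0.6]
grip_width: -0.002
```

Run:
```python
from h import *
grab("1")
a=cv2.imread("pics/side_1.png")[150:300,240:400];b=cv2.imread("pics/top_1.png")[120:250,200:360]
a=cv2.resize(a,(480,450),interpolation=2);b=cv2.resize(b,(320,260),interpolation=2)
o=np.zeros((450,800,3),np.uint8);o[:,:480]=a;o[:260,480:]=b;cv2.imwrite("pics/C.png",o);print(readout.state()["wrist_force"])
```

```text
[ 0.61333432  0.1333289  -0.23816425]
```

View pics/C.png

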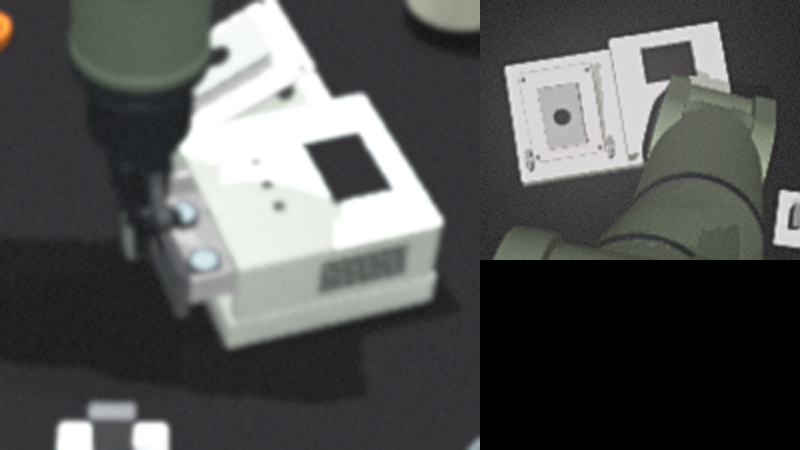

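The finger is against the drawer face and pushing it. About 28 mm remains, so I'll keep going.

Emit:
{"method": "carry_out", "body": {
  "rows": [
    [0,0.006,0.001,0,0,0,0],
    [0,0.006,0.001,0,0,0,0],
    [0,0.004,0.0008,0,0,0,0]
  ]
}}

```text
time_s: 6.1
tcp_pos: [0.5321, -0.1391, 0.0513]
eef_rot: [-2.019, -2.407, 0.0]
wrist_force: [-6.9, -2.1, 4.4]
grip_width: 0.002
```

Emit:
{"method": "carry_out", "body": {
  "rows": [
    [0,0.004,0.0008,0,0,0,0],
    [0,0.004,0.0008,0,0,0,0],
    [0,0.002,0.0004,0,0,0,0]
  ]
}}

```text
time_s: 6.48
tcp_pos: [0.5424, -0.1369, 0.0513]
eef_rot: [2.018, 2.407, 0.001]
wrist_force: [-1.1, -0.5, -0.9]
grip_width: 0.005
```

Emit:
{"method": "carry_out", "body": {
  "rows": [
    [0,0.001,0.0002,0,0,0,0],
    [0,0.001,0.0002,0,0,0,0]
  ]
}}

```text
time_s: 6.72
tcp_pos: [0.544, -0.1365, 0.0513]
eef_rot: [2.018, 2.407, 0.0]
wrist_force: [-0.5, -0.5, 0.3]
grip_width: 0.003
```

Emit:
{"method": "carry_out", "body": {
  "rows": [
    [0,0.0015,0.0003,0,0,0,0],
    [0,0.0015,0.0003,0,0,0,0]
  ]
}}

```text
time_s: 6.98
tcp_pos: [0.5465, -0.1361, 0.0512]
eef_rot: [-2.018, -2.407, 0.001]
wrist_force: [-7.0, -0.5, 5.3]
grip_width: 0.002
```

Emit:
{"method": "carry_out", "body": {
  "rows": [
    [0,0.001,0.0002,0,0,0,0],
    [0,0.001,0.0002,0,0,0,0]
  ]
}}

```text
time_s: 7.22
tcp_pos: [0.5465, -0.1361, 0.0511]
eef_rot: [-2.017, -2.404, 0.005]
wrist_force: [-19.2, -0.5, 16.1]
grip_width: 0.001
```

Emit:
{"method": "carry_out", "body": {
  "rows": [
    [0,0,0,0,0,0,0],
    [0,-0.006,-0.001,0,0,0,0],
    [0,-0.02,-0.0035,0,0,0,0],
    [0,-0.02,-0.0035,0,0,0,0],
    [0,-0.02,-0.0035,0.03,0,0,0],
    [0,0,0,0.04,0,0,0],
    [0,0,-0.02,0.04,0,0,0],
    [0.05,0,-0.04,0.01,0,0,-6],
    [0.05,0,-0.04,0,0,0,-6],
    [0.05,-0.003,-0.04,0,0,0,-5],
    [0.05,0,-0.003,0,0,0,0],
    [0.05,0,0,0,0,0,0]
  ]
}}

```text
time_s: 8.72
tcp_pos: [0.4799, -0.2896, 0.1711]
eef_rot: [-2.351, -2.083, -0.0]
wrist_force: [-0.7, 0.6, 0.4]
grip_width: 0.585
```

Run:
```python
from h import *
grab("2");s=readout.state();print(s["tcp_pos"],s["eef_rot"],s["qpos"],s["wrist_force"])
a=cv2.imread("pics/side_2.png")[150:330,210:400];b=cv2.imread("pics/top_2.png")[120:250,200:390]
a=cv2.resize(a,None,fx=2.5,fy=2.5,interpolation=2);b=cv2.resize(b,None,fx=1.6,fy=1.6,interpolation=2)
o=np.zeros((450,800,3),np.uint8);o[:450,:475]=a;o[:b.shape[0],480:480+b.shape[1]]=b;cv2.imwrite("pics/D.png",o)
```

```text
[ 0.48016418 -0.28897987  0.17122894] [-2.35003351e+00 -2.08441377e+00 -6.55330571e-04] [ 0.28893531  0.50220003  0.20357908  1.83969131 -0.13507356  0.81319269
  2.01222336] [-0.00485987 -0.02996579  1.10437085]
```

View pics/D.png

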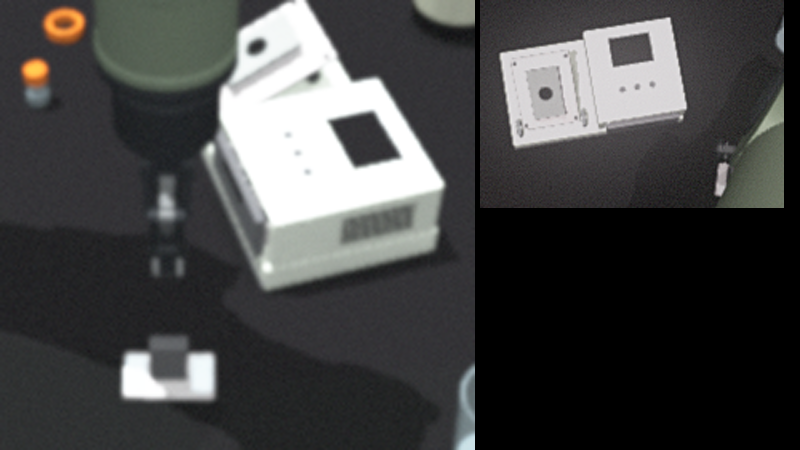

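The drawer is flush with the reader. The carrier hasn't moved and lies under the fingers at crop (168,365), so I'm descending to grasp it.

Emit:
{"method": "carry_out", "body": {
  "rows": [
    [0.05,-0.0015,-0.002,-0.03,0,0,0],
    [0.05,0,0,-0.03,0,0,0],
    [0.05,0,0,-0.03,0,0,0],
    [0.05,0,0,-0.03,0,0,0],
    [0.05,0,0,-0.02,0,0,0],
    [0.05,0,0,-0.016,0,0,0],
    [0.05,0,0,0,0,0,0],
    [0,0,0,0,0,0,0],
    [0,0,0,0,0,0,0],
    [0,0,0,0,0,0,0],
    [0,0,0,0,0,0,0],
    [0,0,0,0,0,0,0]
  ],
  "force": 50
}}

```text
time_s: 10.32
tcp_pos: [0.4789, -0.2923, 0.0162]
eef_rot: [2.351, 2.082, 0.001]
wrist_force: [-0.9, 0.6, 5.9]
grip_width: 0.159
```

Emit:
{"method": "carry_out", "body": {
  "rows": [
    [0,0,0,0.015,0,0,0],
    [0,0,0,0.03,0,0,0],
    [0,0,0,0.035,0,0,0],
    [0,0,0,0.035,0,0,0],
    [0,0,0,0.035,0,0,0],
    [0,0,0,0.035,0,0,0],
    [0,0,0,0,0,0,0],
    [0,0.01,0.035,0,0,0,3],
    [0,0.01,0.035,0,0,0,3],
    [0,0.01,0.035,0,0,0,3],
    [0,0.01,0.035,0,0,0,3],
    [0,0.01,0.035,0,0,0,3],
    [0,0.01,0.035,0,0,0,2],
    [0,0.01,0.035,0,0,0,0],
    [0,0.01,0.035,0,0,0,0],
    [0,0.01,0.035,0,0,0,0],
    [0,0,0,0,0,0,0]
  ]
}}

```text
time_s: 12.45
tcp_pos: [0.5683, 0.0258, 0.1999]
eef_rot: [-2.013, -2.41, -0.001]
wrist_force: [-0.1, -0.8, -1.4]
grip_width: 0.153
```

Emit:
{"method": "carry_out", "body": {
  "rows": [
    [0,0,0,0,1.0,-5.2,0],
    [0,0,0,0,1.0,-5.2,0],
    [0,0,0,0,0.9,-5.3,0],
    [0,0,0,0,0.9,-5.3,0],
    [0,0,0,0,0.9,-5.2,0],
    [0,0,0,0,0,0,0],
    [0,0,0,0,0,0,0]
  ]
}}

```text
time_s: 13.32
tcp_pos: [0.5687, 0.0225, 0.2005]
eef_rot: [1.8, 2.146, 0.507]
wrist_force: [0.8, 1.1, -2.1]
grip_width: 0.16
```

Run:
```python
from h import *
s=readout.state();R=cv2.Rodrigues(s["eef_rot"])[0]
n=np.array([-.440,-.0797,.894]);n/=np.linalg.norm(n);P=np.array([.603,.031,.0893]);y=np.array([-np.sin(.179),np.cos(.179),0]);x=np.cross(y,n)
print(s["tcp_pos"],s["qpos"],s["wrist_force"],s["grip_width"]);print(R.round(4));print("tilt x,y comps of -z:",-R[:,2]@x,-R[:,2]@y,"yaw err",R[:,0]@x)
q=s["tcp_pos"]-P;print("in platen frame",q@x,q@y,q@n)
grab("3")
a=cv2.imread("pics/side_3.png")[130:280,240:400];b=cv2.imread("pics/top_3.png")[120:230,200:340]
a=cv2.resize(a,(480,450),interpolation=2);b=cv2.resize(b,(320,251),interpolation=2)
o=np.zeros((450,800,3),np.uint8);o[:,:480]=a;o[:251,480:]=b;cv2.imwrite("pics/E.png",o)
```

```text
[0.56865243 0.02246075 0.20050984] [-0.14045036  0.3085634   0.01027946  2.16889631 -0.11700321  0.20263524
  1.72362941] [ 0.83573153  1.10444032 -2.14285833] 0.1597343877857512
[[-1.744e-01  8.810e-01  4.399e-01]
 [ 9.847e-01  1.557e-01  7.870e-02]
 [ 8.000e-04  4.469e-01 -8.946e-01]]
tilt x,y comps of -z: 0.000531962666969088 0.0008949667318710053 yaw err 0.003656854644873612
in platen frame 0.01816064697289855 -0.002287375658443837 0.11526191183052954
```

View pics/E.png

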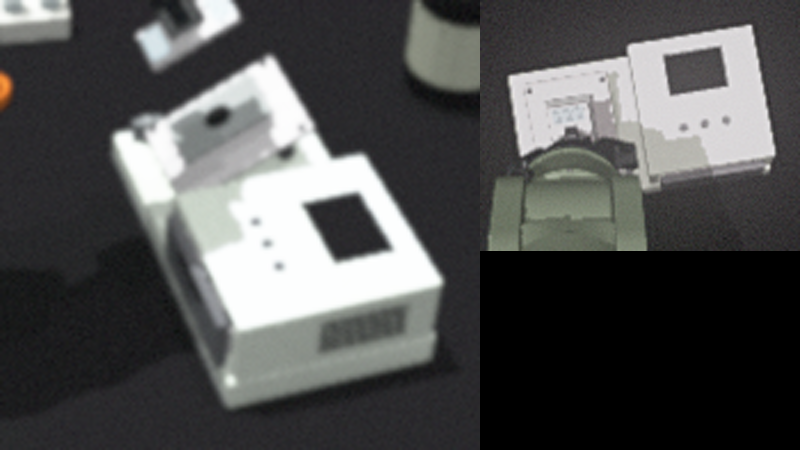

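The carrier is held, tilted parallel to the platen and above its centre. q6 is near its lower limit of 0.16, so I'll check with a quick planar model that the press pose is reachable.

Run:
```python
import numpy as np
from scipy.optimize import least_squares
D=[([.5219,1.5999,1.0211],.6247,.2308),([.2548,2.0295,.8590],np.hypot(.434,.1418),.2313),([.5022,1.8397,.8132],np.hypot(.4802,.289),.1712),([.3086,2.1689,.2026],np.hypot(.5687,.0225),.2005)]
f=lambda p,q:np.array([p[0]*np.sin(q[0])+p[1]*np.sin(q[0]+q[1])+p[2]*np.sin(sum(q)),p[3]+p[0]*np.cos(q[0])+p[1]*np.cos(q[0]+q[1])+p[2]*np.cos(sum(q))])
s=least_squares(lambda p:np.concatenate([f(p,q)-[r,z] for q,r,z in D]),[.42,.4,.2,.36]);print(s.x,s.fun.round(4))
for up in(.1,.06,.03,.0):
    T=np.array([np.hypot(.596-.44*up,.03),.104+.894*up])
    g=least_squares(lambda a:f(s.x,[a[0],a[1],2.678-a[0]-a[1]])-T,[.4,2.1]);print(up,g.x,2.678-g.x.sum(),g.cost)
```

```text
[0.53524384 0.42441639 0.32470178 0.31688105] [ 0.0033  0.0032 -0.0013  0.0011 -0.0028 -0.0056 -0.0004  0.0014]
0.1 [0.30191571 2.21427013] 0.1618141683394847 5.194065129305839e-21
0.06 [0.39386417 2.20337777] 0.0807580599795461 3.756698789441752e-22
0.03 [0.46263688 2.18962094] 0.025742173392936163 3.0065523831129173e-19
0.0 [0.53074976 2.17122309] -0.023972846015754445 9.342799341018278e-18
```

Emit:
{"method": "carry_out", "body": {
  "rows": [
    [0,0.0014,0.0005,-0.007,0,0,0],
    [0,0.0014,0.0005,-0.007,0,0,0],
    [0,0.0014,0.0005,-0.007,0,0,0],
    [0,0.0014,0.0005,-0.007,0,0,0],
    [0,0.0014,0.0005,-0.007,0,0,0],
    [0,0,0,0,0,0,0]
  ]
}}

```text
time_s: 14.18
tcp_pos: [0.577, 0.0244, 0.1708]
eef_rot: [1.805, 2.153, 0.499]
wrist_force: [-0.1, -0.5, -1.0]
grip_width: 0.158
```

```bash
cat > chk.py <<'E'
from h import *
s=readout.state();R=cv2.Rodrigues(s["eef_rot"])[0]
n=np.array([-.440,-.0797,.894]);n/=np.linalg.norm(n);P=np.array([.603,.031,.0893]);y=np.array([-np.sin(.179),np.cos(.179),0]);x=np.cross(y,n)
q=s["tcp_pos"]-P
print(s["time_s"],s["tcp_pos"].round(4),s["qpos"].round(3),s["wrist_force"].round(2),s["grip_width"]);print("tilt x,y",-R[:,2]@x,-R[:,2]@y,"yaw",R[:,0]@x)
print("platen frame",(q@x).round(4),(q@y).round(4),(q@n).round(4),"force n",s["wrist_force"]@n)
E
python3 chk.py
```

```text
14.175 [0.577  0.0244 0.1708] [ 0.013  0.379 -0.18   2.16   0.301  0.162  1.321] [-0.09 -0.5  -0.98] 0.1577783153399186
tilt x,y 0.010320563894473445 -0.000995367272021111 yaw 0.0035915718193368674
platen frame 0.0125 -0.0019 0.0848 force n -0.802636634396179
```

q6 is pinned at its limit, but the arm is swinging its elbow out (q3 and q5 are moving). I'll continue slowly and watch it.

Emit:
{"method": "carry_out", "body": {
  "rows": [
    [0,0.001,0.0003,-0.004,0,0,0],
    [0,0.001,0.0003,-0.004,0,0,0],
    [0,0.001,0.0003,-0.004,0,0,0],
    [0,0.001,0.0003,-0.004,0,0,0],
    [0,0.001,0.0003,-0.004,0,0,0],
    [0,0,0,0,0,0,0],
    [0,0,0,0,0,0,0]
  ]
}}

```text
time_s: 15.05
tcp_pos: [0.582, 0.0263, 0.1515]
eef_rot: [1.804, 2.153, 0.499]
wrist_force: [-0.2, 0.4, -2.0]
grip_width: 0.158
```

```bash
python3 chk.py
```

```text
15.05 [0.582  0.0263 0.1515] [ 0.123  0.432 -0.324  2.157  0.794  0.164  0.844] [-0.17  0.43 -1.98] 0.15817361308442587
tilt x,y 0.009716391727478124 -0.0006887621962634594 yaw 0.0032823987704941647
platen frame 0.0086 -0.0009 0.0652 force n -1.7306313888638198
```

Emit:
{"method": "carry_out", "body": {
  "rows": [
    [0,0.0008,0.0003,-0.0039,0,-0.1,0],
    [0,0.0008,0.0003,-0.0039,0,-0.1,0],
    [0,0.0008,0.0003,-0.0039,0,-0.1,0],
    [0,0.0008,0.0003,-0.0039,0,-0.1,0],
    [0,0.0008,0.0003,-0.0039,0.1,-0.1,0],
    [0,0.0009,0.0003,-0.0039,0,0,0],
    [0,0.0009,0.0003,-0.0039,0,0,0],
    [0,0.0009,0.0002,-0.0039,0,0,0],
    [0,0.0009,0.0002,-0.0039,0,0,0],
    [0,0,0,0,0,0,0],
    [0,0,0,0,0,0,0]
  ]
}}

```text
time_s: 16.42
tcp_pos: [0.5897, 0.0288, 0.1165]
eef_rot: [1.799, 2.147, 0.509]
wrist_force: [0.2, -0.7, -0.7]
grip_width: 0.154
```

```bash
python3 chk.py
python3 - <<'E'
from h import *
grab("4")
a=cv2.imread("pics/side_4.png")[130:230,260:390];b=cv2.imread("pics/top_4.png")[120:230,200:340]
a=cv2.resize(a,(585,450),interpolation=2);b=cv2.resize(b,(215,169),interpolation=2)
o=np.zeros((450,800,3),np.uint8);o[:,:585]=a;o[:169,585:]=b;cv2.imwrite("pics/F.png",o)
E
```

```text
16.425 [0.5897 0.0288 0.1165] [ 0.163  0.517 -0.384  2.164  1.436  0.166  0.221] [ 0.19 -0.71 -0.71] 0.15390460086433275
tilt x,y 0.0004927384173707416 -0.0007711142819473438 yaw 0.0030836507139492264
platen frame 0.0001 0.0002 0.0303 force n -0.6583257993675691
```

View pics/F.png

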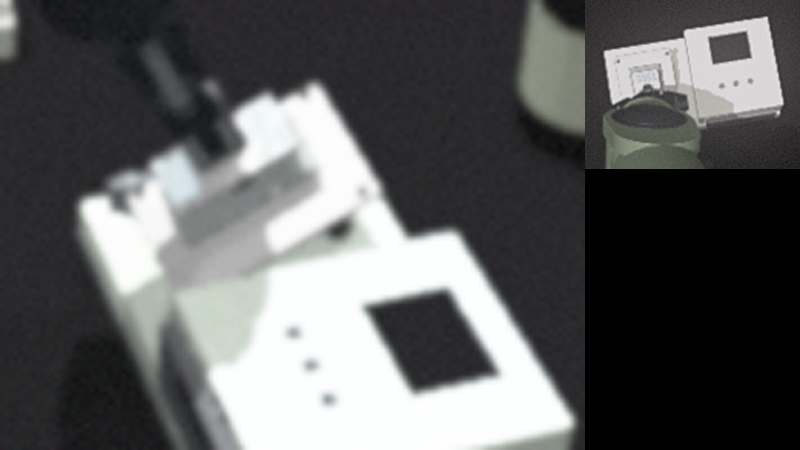

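The carrier is parallel about 14 mm above the platen. I'll check its actual plane and centre from depth before pressing.

Run:
```python
from h import *
off=np.array([260,130]);sc=4.5
ds=np.median([cams.get_image("side")[1] for _ in range(8)],0);C=cloud("side",ds);im=cv2.imread("pics/side_4.png")
n0=np.array([-.44,-.0797,.894]);n0/=np.linalg.norm(n0);P=np.array([.603,.031,.0893]);y=np.array([-np.sin(.179),np.cos(.179),0]);x=np.cross(y,n0)
m=poly([(150,165),(265,92),(312,150),(185,210)],off,sc,1.15)
Q=(C-P)@np.stack([x,y,n0]).T
sel=m&(Q[...,2]>.012)&(Q[...,2]<.028)
q=Q[sel];A=np.c_[q[:,:2],np.ones(len(q))]
for _ in range(4):
    k=np.linalg.lstsq(A,q[:,2],rcond=None)[0];r=q[:,2]-A@k;g=abs(r)<2*r.std();q=q[g];A=A[g]
print("n",len(q),"slope x,y, height",k,r.std());print("x range",np.percentile(q[:,0],[0,2,98,100]),"y",np.percentile(q[:,1],[0,2,98,100]))
```

```text
n 276 slope x,y, height [0.00230382 0.00368221 0.01939308] 0.0006856078268671168
x range [-0.03746449 -0.03632917  0.03663059  0.03773838] y [-0.02313223 -0.02208605  0.01989491  0.02229166]
```

The carrier is parallel within 0.004 rad and centred within 1 mm, with about 13.5 mm to go. I'll press slowly.

Emit:
{"method": "carry_out", "body": {
  "rows": [
    [0,0.0013,0.0002,-0.0027,0,0,0],
    [0,0.0013,0.0003,-0.0027,0,0,0],
    [0,0.0013,0.0002,-0.0027,0,0,0],
    [0,0.0009,0.0002,-0.0018,0,0,0],
    [0,0,0,0,0,0,0],
    [0,0,0,0,0,0,0]
  ]
}}

```text
time_s: 17.68
tcp_pos: [0.5945, 0.0297, 0.1064]
eef_rot: [1.799, 2.148, 0.509]
wrist_force: [-0.6, 0.4, -1.1]
grip_width: 0.158
```

```bash
python3 chk.py
```

```text
17.675 [0.5945 0.0297 0.1064] [ 0.164  0.543 -0.388  2.157  1.546  0.172  0.116] [-0.64  0.37 -1.11] 0.15804636847172115
tilt x,y 0.0005255785243275524 -0.0009457925992781835 yaw 0.003234505798044918
platen frame -0.0001 0.0003 0.0191 force n -0.7457174888984422
```

Emit:
{"method": "carry_out", "body": {
  "rows": [
    [0,0.0007,0.0001,-0.0013,0,0,0],
    [0,0.0006,0.0001,-0.0013,0,0,0],
    [0,0.0006,0.0001,-0.0013,0,0,0],
    [0,0,0,0,0,0,0],
    [0,0,0,0,0,0,0]
  ]
}}

```text
time_s: 18.3
tcp_pos: [0.5964, 0.03, 0.1025]
eef_rot: [1.799, 2.147, 0.509]
wrist_force: [-2.1, 0.5, 1.9]
grip_width: 0.159
```

```bash
python3 chk.py
```

```text
18.3 [0.5964 0.03   0.1025] [ 0.17   0.555 -0.397  2.153  1.583  0.18   0.083] [-2.07  0.45  1.87] 0.15900120211544977
tilt x,y 0.00042746595562270784 -0.0009101725878151584 yaw 0.0031869975928283598
platen frame -0.0001 0.0002 0.0148 force n 2.542964397972794
```

Emit:
{"method": "carry_out", "body": {
  "rows": [
    [0,0.0005,0.0001,-0.001,0,0,0],
    [0,0.0005,0.0001,-0.0009,0,0,0],
    [0,0.0005,0.0001,-0.0009,0,0,0],
    [0,0,0,0,0,0,0],
    [0,0,0,0,0,0,0],
    [0,0,0,0,0,0,0]
  ]
}}

```text
time_s: 19.05
tcp_pos: [0.5978, 0.0303, 0.0997]
eef_rot: [1.799, 2.148, 0.509]
wrist_force: [-3.8, -1.2, 4.2]
grip_width: 0.156
```

```bash
for i in 1 2 3; do python3 -c "
from h import *
cams.get_image('side');cams.get_image('top')"; python3 chk.py; done
```

```text
19.15 [0.5978 0.0303 0.0996] [ 0.175  0.563 -0.405  2.151  1.606  0.185  0.062] [-3.38 -1.2   4.61] 0.15746281423898706
tilt x,y 0.0006187866243171358 -0.0009522020631981265 yaw 0.0031716611699550683
platen frame -0.0001 0.0003 0.0116 force n 5.709284751918232
19.25 [0.5978 0.0303 0.0997] [ 0.175  0.563 -0.405  2.151  1.606  0.185  0.062] [-3.85 -0.27  4.2 ] 0.15468850782652183
tilt x,y 0.0005578187357240805 -0.0008570815390730319 yaw 0.0031459528802338776
platen frame -0.0 0.0002 0.0116 force n 5.467139315081964
19.35 [0.5978 0.0303 0.0997] [ 0.175  0.563 -0.405  2.151  1.606  0.186  0.062] [-3.15 -0.59  3.74] 0.15762047559900275
tilt x,y 0.0005460876176853757 -0.0009087969420391723 yaw 0.003149263016136825
platen frame -0.0 0.0003 0.0116 force n 4.780770483942199
```

```bash
python3 - <<'E'
from h import *
ds=np.median([cams.get_image("side")[1] for _ in range(6)],0);C=cloud("side",ds)
n0=np.array([-.44,-.0797,.894]);n0/=np.linalg.norm(n0);P=np.array([.603,.031,.0893]);y=np.array([-np.sin(.179),np.cos(.179),0]);x=np.cross(y,n0)
Q=(C-P)@np.stack([x,y,n0]).T
q=Q[(abs(Q[...,0])<.045)&(abs(Q[...,1])<.03)&(Q[...,2]>-.006)&(Q[...,2]<.01)];A=np.c_[q[:,:2],np.ones(len(q))]
for _ in range(5):
    k=np.linalg.lstsq(A,q[:,2],rcond=None)[0];r=q[:,2]-A@k;g=abs(r)<2*r.std()+2e-4;q=q[g];A=A[g]
print(len(q),k,r.std(),np.percentile(q[:,:2],[2,98],axis=0))
# drawer front after vs body: roof edge line; stage plate left strip plane
d=C[(ds>0)];f=d[(abs(d[:,2]-.058)<.015)&(d[:,0]>.48)&(d[:,0]<.62)&(d[:,1]<-.08)&(d[:,1]>-.19)];u=f@[np.cos(.177),np.sin(.177),0];print("face along",np.median(u),"was",np.dot([.502,-.1433],[np.cos(.177),np.sin(.177)]))
E
python3 chk.py
```

```text
314 [-0.00343354  0.03625936  0.00062628] 0.0013715383318521133 [[-0.03602298 -0.02240947]
 [ 0.036836    0.0209958 ]]
face along 0.5248716289113345 was 0.468925060755865
19.65 [0.5978 0.0303 0.0996] [ 0.175  0.563 -0.405  2.151  1.606  0.185  0.062] [-3.77 -0.36  3.54] 0.15657011229834258
tilt x,y 0.000592230768909463 -0.000937522382542369 yaw 0.0031763459439323213
platen frame -0.0 0.0003 0.0116 force n 4.853298175446937
```

The y slope of 0.036 comes from a noisier fit (1.4 mm residual), probably because the window also takes in platen edge pixels. I'll refit on the carrier's top only.

Run:
```python
from h import *
n0=np.array([-.44,-.0797,.894]);n0/=np.linalg.norm(n0);P=np.array([.603,.031,.0893]);y=np.array([-np.sin(.179),np.cos(.179),0]);x=np.cross(y,n0);B=np.stack([x,y,n0])
ds=np.median([cams.get_image("side")[1] for _ in range(6)],0);Q=(cloud("side",ds)-P)@B.T
for ex in(.033,):
  for lo in(.010,.0):
    q=Q[(abs(Q[...,0])<ex)&(abs(Q[...,0])>.02)&(abs(Q[...,1])<.017)&(abs(Q[...,2]-.001)<.004)];A=np.c_[q[:,:2],np.ones(len(q))]
    for _ in range(5):
        k=np.linalg.lstsq(A,q[:,2],rcond=None)[0];r=q[:,2]-A@k;g=abs(r)<2.5*r.std();q=q[g];A=A[g]
  print(len(q),k,r.std())
```

```text
103 [-5.30218796e-05  2.26971689e-02  1.24022182e-03] 0.0008183789374007499
```

```bash
python3 -c "
from bench import robot
print(robot.sign_off())"
```

```text
the job is handed in; nothing more can be done
None
```

I pushed the filter drawer home, picked up the slide carrier by its grip, tilted it to the stage slope (about 0.464 rad) and pressed it onto the platen. The job is handed in with the carrier still gripped and pressed. No verdict was given.

**Last checks that agreed**
- **Press:** the wrist read about 5 N along the platen normal. From the contact height and the force rise of about 0.9 N/mm, the platen is pushed in about 4–5 mm.
- **Position:** the tool is within 0.5 mm of the platen centre, within 0.001 rad of its normal and about 0.003 rad off in yaw. A depth fit just before contact also showed the carrier centred and parallel within 0.004 rad.
- **Grip and drawer:** the jaws read about 13.3 mm on the 14 mm grip. The push ended on a hard stop (19 N) after the catch, and the drawer looked flush with the reader in a later picture.

**Checks that disagreed or were not made**
- **Sideways tilt:** the depth fit of the pressed carrier gave 0.036 rad, then 0.023 rad on a cleaner region. That is more than the pre-contact value but inside the 0.045 limit. I put it down to edge pixels and noise, because the tool had not turned.
- **Wrist joint:** joint 6 ran close to its lower limit, so the arm swung its elbow out to reach the pose. It finished at 0.185, with the limit at 0.16.
- **Stage and bystanders:** I did not measure the stage edge or the four bystanders again at the end. The path kept clear of all four bystanders.

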